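Stock check by heft: full jars from empty ones

ROBOT

A 7-joint arm with a two-finger parallel gripper is mounted at the origin on a cart in front of the work surface, level with it; the furniture and walls round the work are solid. World frame = base frame: x ahead of the robot, y to its left, z up, the work surface at z = 0. Lengths are in m, angles in rad, forces in N, time in s.
With the tool pointing down it reaches from about 0.425 to 0.925 m from the base axis. Payload 6.8 kg.
Tool frame: the origin (TCP) lies at the very end of the fingers, on their centre line; the grasp point (between the pads) lies 19 mm behind it; z points along the fingers, x is the direction in which the jaws open and shut, and the axes are right-handed (so a half turn about z gives the same grasp; the last joint's range is limited). The gripper opens to 85 mm and grips with 20 to 120 N. Pads are 22 mm wide; open, the fingers measure 114 mm over their backs; the gripper's body (76 mm by 85 mm) begins 54 mm behind the grasp point. The pads swing forward as they close: fully open they stand 13 mm farther back than shut.
Start: joints at [-1.419, 0.477, 0.022, 1.555, -0.011, 1.109, -0.083], TCP at [0.173, 0.652, 0.209] pointing down, gripper open.
Joint ranges: [-2.96, 2.96], [-0.34, 2.1], [-1.41, 1.46], [0.24, 2.44], [-1.37, 4.51], [0.17, 1.92], [-2.96, 2.96]. Speed limits (rad/s): [2.39, 2.39, 3.14, 3.14, 3.14, 3.14, 3.14].

INTERFACE

Orientations are given as a unit quaternion [w, x, y, z].
In Python, from station import get_obs, read_camera, calibration, hand_in, recognise, outline_of, place_of gives the robot as it stands.
- The arm moves only by the tool move_arm, never from a script. Its argument "steps" is a list of rows, each an object with "fingers": the finger opening in mm, from 0 to 85.4; "translation": the shift along the world's x, y, z in mm, a list of three; "turn": the turn about the world's z in rad. In form: [{"fingers": fingers, "translation": [dx, dy, dz], "turn": turn}, ...]. A call has 1 to 10 rows; each row shifts and turns the commanded pose from where the row before left it; what a row does not reach is not made up. A row lasts 1/8 s, in which the tool goes at most 62.5 mm and 10.7 degrees, less where a joint would pass 70% of its speed; a pose out of reach is approached as far as the arm can. A call with a gripper value outside its range is refused whole. The fingers move at their own pace and stop on an object; "newtons" is the grip in N (left out, the last holds). Time passes only in rows, so rows that do not move let the fingers close. It gives the time, the measured TCP pose, the force and the opening at its end, in the units of the state.
- get_obs(): the state, without advancing time (a new reading comes with each control period).
- read_camera(name): name is "scene" or "side" or "wrist"; returns the picture (400x640x3 uint8, blue, green, red); there is no depth.
- calibration(name): a dict with "camera_matrix" (3x3 intrinsics, pixels), "rvec" (rotation vector, rad) and "tvec" (3), from world to camera coordinates, as OpenCV has them. Camera axes: x right, y down, z forward; pixel columns grow to the right and rows downward; lengths in m; the calibration is good to about 2 mm. A picture is of the moment at which its call begins: read the wrist's pose just before it. calibration takes no time and is no camera call; for the wrist camera it gives the pose at the moment of the call.
- hand_in(): hands the job in, once; it reports no verdict.
Trained networks look in the newest picture that a camera, given by its name, has taken for a name from the list of things; names that differ only in an ending like _2 or _b are one class to them, and where a whole thing is asked for, a point or a joint stands for the part that bears it (a point fixed in the world has none). Each returns a list of dicts, best first, with "conf" (0 to 1); they miss things now and then, are a little off and sometimes report something else, mostly with a low value. They report only what shows in the picture. A call takes as long as a camera call. They do not tell look-alikes from the thing itself.
- recognise(camera, name): "xy" ([column, row] in pixels, amid what is visible of it).
- outline_of(camera, name): "mask" (400x640 bool, what is visible of it) and "xy" ([column, row] in pixels, amid what is visible of it).
- place_of(camera, name): "xy" ([column, row] in pixels: a listed point, or the origin of a listed thing).
The state is a dict: "t": time; "q": joint angles; "joint_vel": joint speeds; "joint_torque": joint torques, N m; "eef_pos": TCP position; "tool_rot": TCP orientation; "contact_force": force on the tool from outside, world axes, zero at the start; "torque": the same for the moment, N m; "gripper_width": opening from 0.0 (shut) to 1.0 (fully open).
Only numpy, scipy, OpenCV 4.12 (cv2) and the standard library are available. Lean on these libraries where they do the work, as an engineer would, in place of code of your own. Each camera call takes 0.05 s, during which the arm holds its last target.

TASK

Three identical closed reagent jars with mint-green caps stand between a blue and a white tray; some are full and some are empty, and only their weight tells which. Feel the weight of each jar and stand the full ones in the blue tray and the empty ones in the white tray, upright on the tray floor. Set them down without dropping or tipping them, and leave the other things on the bench where they are.

Things in the scene. Friction and masses are not known exactly. Their poses are not given: they have to be found in the camera images.
- jar_a_center (a point): closed grey-white jar, mint-green cap, label; body 47 mm across, 83 mm tall, cap 40 mm across (top 19 mm); stands upright on the worktop; point on its axis, half-way up (41.5 mm above its underside), z up. Full (0.33-0.50 kg in all, 3.2-4.9 N) or empty (0.06-0.11 kg in all, under 1.1 N); looks the same either way. Contents can shift a few mm inside
- jar_b_center (a point): closed grey-white jar, mint-green cap, label; body 47 mm across, 83 mm tall, cap 40 mm across (top 19 mm); stands upright on the worktop; point on its axis, half-way up (41.5 mm above its underside), z up. Full (0.33-0.50 kg in all, 3.2-4.9 N) or empty (0.06-0.11 kg in all, under 1.1 N); looks the same either way. Contents can shift a few mm inside
- jar_c_center (a point): closed grey-white jar, mint-green cap, label; body 47 mm across, 83 mm tall, cap 40 mm across (top 19 mm); stands upright on the worktop; point on its axis, half-way up (41.5 mm above its underside), z up. Full (0.33-0.50 kg in all, 3.2-4.9 N) or empty (0.06-0.11 kg in all, under 1.1 N); looks the same either way. Contents can shift a few mm inside
- blue_tray: blue open tray, 200 mm along its x by 120 mm along its y, rim 18 mm high, walls and floor 4 mm thick, fixed to the worktop, at one side of the jars; holds two jars side by side along its x with room for fingers (and a third at a pinch); origin at the centre of its underside, on the worktop, z up; for full jars
- white_tray: white open tray, 200 mm along its x by 120 mm along its y, rim 18 mm high, walls and floor 4 mm thick, fixed to the worktop, at one side of the jars; holds two jars side by side along its x with room for fingers (and a third at a pinch); origin at the centre of its underside, on the worktop, z up; for empty jars
- glass_beaker: empty glass beaker, 55x59x66 mm, a bystander behind or beside the work, not to be disturbed; origin at the centre of its underside
- red_vial: small glass vial with a red cap, 21 mm across, 45 mm tall, a bystander behind or beside the work, not to be disturbed; origin at the centre of its underside
- brass_weight: brass 100 g calibration weight, 25 mm across, 41 mm tall, a bystander behind or beside the work, not to be disturbed; origin at the centre of its underside
- calculator: grey pocket calculator lying flat, 125x75x14 mm, a bystander behind or beside the work, not to be disturbed; origin at the centre of its underside
Not all that is in view belongs to the job. Leave any orange or red look-alike of the part that bears jar_a_center alone.

How it is judged:
At the end, for the whole second after the job is handed in: Each of the three jars stands upright (within 0.12 rad) and at rest on the floor of a tray, released, its axis within 85 mm along x and 45 mm along y of the tray's centre: every jar that presses on the tray with more than 2 N in the blue tray, every lighter one in the white tray (((x of jar_a_center in the frame of blue_tray between -0.085 and 0.085 m and y of jar_a_center in the frame of blue_tray between -0.045 and 0.045 m and z of jar_a_center in the frame of blue_tray below 0.055 m and contact force between jar_a and blue_tray above 2 N) or (x of jar_a_center in the frame of white_tray between -0.085 and 0.085 m and y of jar_a_center in the frame of white_tray between -0.045 and 0.045 m and z of jar_a_center in the frame of white_tray below 0.055 m and contact force between jar_a and white_tray between 0.2 and 2 N)) and angle between each of jar_a_center, jar_b_center, jar_c_center's own z axis and vertical below 0.12 rad and linear speed of each of jar_a, jar_b, jar_c below 0.03 m/s and ((x of jar_b_center in the frame of blue_tray between -0.085 and 0.085 m and y of jar_b_center in the frame of blue_tray between -0.045 and 0.045 m and z of jar_b_center in the frame of blue_tray below 0.055 m and contact force between jar_b and blue_tray above 2 N) or (x of jar_b_center in the frame of white_tray between -0.085 and 0.085 m and y of jar_b_center in the frame of white_tray between -0.045 and 0.045 m and z of jar_b_center in the frame of white_tray below 0.055 m and contact force between jar_b and white_tray between 0.2 and 2 N)) and ((x of jar_c_center in the frame of blue_tray between -0.085 and 0.085 m and y of jar_c_center in the frame of blue_tray between -0.045 and 0.045 m and z of jar_c_center in the frame of blue_tray below 0.055 m and contact force between jar_c and blue_tray above 2 N) or (x of jar_c_center in the frame of white_tray between -0.085 and 0.085 m and y of jar_c_center in the frame of white_tray between -0.045 and 0.045 m and z of jar_c_center in the frame of white_tray below 0.055 m and contact force between jar_c and white_tray between 0.2 and 2 N))); the robot touches nothing.
It fails at once if a jar is dropped or thrown: it moves faster than 0.6 m/s with no finger on it (a fall of about 2 cm) ((linear speed of jar_a above 0.6 m/s and contact force between the fingers and jar_a below 0.1 N) or (linear speed of jar_b above 0.6 m/s and contact force between the fingers and jar_b below 0.1 N) or (linear speed of jar_c above 0.6 m/s and contact force between the fingers and jar_c below 0.1 N)).
It fails at once if a jar is tipped over (more than 0.8 rad) (angle between any of jar_a_center, jar_b_center, jar_c_center's own z axis and vertical above 0.8 rad).
It fails at once if the beaker, vial, brass weight or calculator is displaced by more than 25 mm (distance of any of glass_beaker, red_vial, brass_weight, calculator from where it was at the start of the episode above 0.025 m).
It also fails if it takes over 72 s, if anything falls off the work surface, if the arm or the gripper's body presses on something with over 40 N, if the wrist force passes 120 N, or if a joint passes its speed limit or range.

## Working session

There is one attempt and no reset: what is moved stays moved. The work goes in short steps, Python scripts to look and compute and a tool call to move; the robot and the scene stay as the last step left them, time stands still between calls to the robot, and variables do not carry over. Pictures are saved under pics/ and viewed, and the job is handed in when it is done.

Besides the shell and the picture viewer there is one more tool, called after "Request:" as a command line: name --argument value ..., lists and objects as JSON in quotes. move_arm: Moves the arm, as the interface text tells. Its arguments: {"type":"object","properties":{"steps":{"type":"array"},"newtons":{"type":"number"}},"required":["steps"]}

```bash
mkdir -p pics; python3 - <<'E'
from station import *
import cv2
o=get_obs();print(o)
for n in("scene","side","wrist"):
    cv2.imwrite(f"pics/{n}0.png",read_camera(n))
    c=calibration(n);print(n,c)
E
```

```text
{'t': 0.0, 'q': array([-1.41910165,  0.4778203 ,  0.02233349,  1.55645384, -0.01148909,
        1.10928185, -0.08313818]), 'joint_vel': array([-6.31541361e-04, -3.26510175e-04,  1.96393662e-06,  2.83805066e-04,
        1.28566717e-04, -1.57003892e-03, -1.98513599e-04]), 'joint_torque': array([-1.35471291e-05, -5.96446574e+01,  1.60752084e+00, -2.81200737e+01,
        1.23667350e-02,  9.20467253e-03, -1.92526741e-06]), 'eef_pos': array([0.17325013, 0.65173467, 0.20761108]), 'tool_rot': array([ 6.14687042e-04,  7.92744299e-01,  6.09553636e-01, -6.81262523e-04]), 'contact_force': array([-0.25700288, -0.1536293 ,  0.32463016]), 'torque': array([-0.03023751, -0.02146424,  0.05293693]), 'gripper_width': 0.9974609868593964}
scene {'camera_matrix': array([[362.46468559,   0.        , 318.51896542],
       [  0.        , 362.46468559, 195.33019031],
       [  0.        ,   0.        ,   1.        ]]), 'rvec': array([ 1.88232845, -0.77779427,  0.51933909]), 'tvec': array([-0.47054669,  0.19845661,  0.62969285])}
side {'camera_matrix': array([[412.38748212,   0.        , 329.68868841],
       [  0.        , 412.38748212, 195.47026547],
       [  0.        ,   0.        ,   1.        ]]), 'rvec': array([ 2.28064696, -0.04264617,  0.03517866]), 'tvec': array([-0.60668956, -0.01905205,  1.34462196])}
wrist {'camera_matrix': array([[316.81582538,   0.        , 317.94170452],
       [  0.        , 316.81582538, 199.33984077],
       [  0.        ,   0.        ,   1.        ]]), 'rvec': array([-2.2954166 , -1.76463661, -0.2618892 ]), 'tvec': array([-0.67430252, -0.03665591,  0.38003895])}
```

View pics/scene0.png

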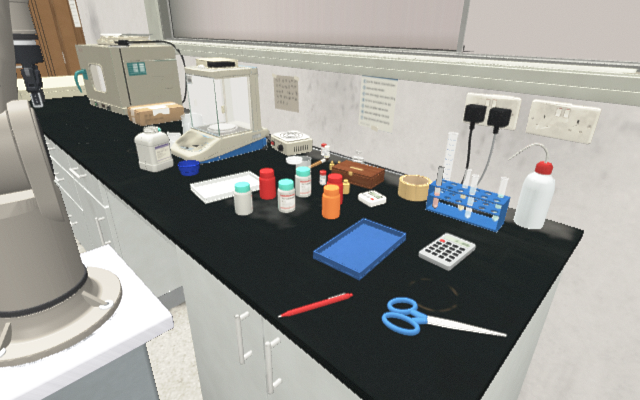

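View pics/side0.png

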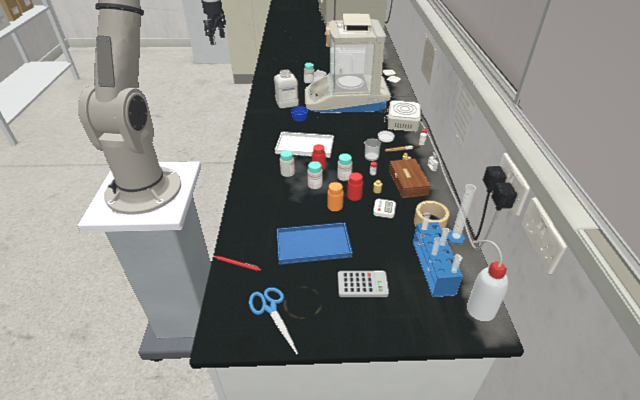

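View pics/wrist0.png

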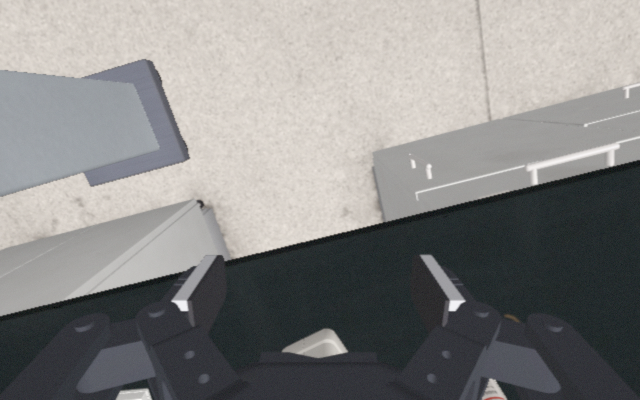

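```bash
cat > h.py <<'E'
from station import *
import cv2, numpy as np
from scipy.optimize import least_squares
def proj(n,P,c=None):
    c=c or calibration(n)
    return cv2.projectPoints(np.asarray(P,float).reshape(-1,3),c['rvec'],c['tvec'],c['camera_matrix'],None)[0].reshape(-1,2)
def unproj(n,px,z,c=None):
    c=c or calibration(n); R=cv2.Rodrigues(c['rvec'])[0]
    C=-R.T@c['tvec']; d=R.T@np.linalg.solve(c['camera_matrix'],[px[0],px[1],1.])
    return (C+d*(z-C[2])/d[2])
def cyl(x,y,r,z0,z1):
    a=np.linspace(0,2*np.pi,40)
    return np.vstack([np.c_[x+r*np.cos(a),y+r*np.sin(a),0*a+z] for z in(z0,z1)])
def silcent(n,x,y,r,z0,z1):
    h=cv2.convexHull(proj(n,cyl(x,y,r,z0,z1)).astype(np.float32)); m=cv2.moments(h)
    return np.array([m['m10']/m['m00'],m['m01']/m['m00']])
E
python3 - <<'E'
from h import *
for n in("side","scene"):
    im=cv2.imread(f"pics/{n}0.png");hsv=cv2.cvtColor(im,cv2.COLOR_BGR2HSV)
    m=cv2.inRange(hsv,(70,60,90),(95,255,255))
    k,l,s,c=cv2.connectedComponentsWithStats(m)
    for i in range(1,k):
        if s[i,4]>25: print(n,c[i].round(1),s[i],unproj(n,c[i],.0735).round(3))
for n in("side","scene"):
  read_camera(n)
  for w in("jar_a_center","blue_tray","white_tray","glass_beaker","red_vial","brass_weight","calculator"):
    for d in place_of(n,w)[:5]:
        if d['conf']>.2: print(n,w,np.round(d['xy'],1),round(d['conf'],2),unproj(n,d['xy'],.0415 if 'jar' in w else 0).round(3))
E
python3 - <<'E'
import cv2
im=cv2.imread('pics/side0.png')
cv2.imwrite('pics/c1.png',cv2.resize(im[120:280,240:440],None,fx=4,fy=3.7,interpolation=cv2.INTER_CUBIC)[:600])
im=cv2.imread('pics/scene0.png')
cv2.imwrite('pics/c2.png',cv2.resize(im[140:280,180:420],None,fx=3.3,fy=3.3,interpolation=cv2.INTER_CUBIC))
E
```

```text
side [308.7  65.6] [304  62  10   8  66] [0.542 0.799 0.074]
side [285.9 155.1] [280 150  13  11 112] [0.464 0.078 0.074]
side [344.8 158.4] [338 153  14  12 131] [0.659 0.054 0.074]
side [314.1 166.7] [308 161  13  12 125] [0.557 0.011 0.074]
scene [135.  69.] [127  62  19  14 139] [1.4   3.271 0.074]
scene [80.  76.2] [74 69 14 23 99] [0.832 2.938 0.074]
scene [302.5 171.3] [295 167  15  10 128] [0.653 0.05  0.074]
scene [285.5 183.9] [278 178  16  13 174] [0.555 0.011 0.074]
scene [242.  186.9] [235 182  15  11 146] [0.459 0.074 0.074]
side jar_a_center [353.8 189.3] 0.91 [ 0.68  -0.068  0.041]
side jar_a_center [343.  167.7] 0.83 [0.653 0.046 0.041]
side jar_a_center [336.3 196.8] 0.65 [ 0.623 -0.102  0.041]
side jar_a_center [319.4 156.4] 0.49 [0.576 0.113 0.041]
side blue_tray [312.7 246.7] 0.95 [ 0.548 -0.267  0.   ]
side white_tray [307.2 145.9] 0.68 [0.533 0.241 0.   ]
side glass_beaker [371.3 158.9] 0.61 [0.764 0.151 0.   ]
side red_vial [370.9 171.8] 0.43 [ 0.754  0.075 -0.   ]
scene jar_a_center [305.9 179.6] 0.97 [0.67  0.053 0.041]
scene jar_a_center [333.  202.5] 0.95 [ 0.612 -0.11   0.042]
scene jar_a_center [336.  187.1] 0.77 [ 0.693 -0.047  0.041]
scene jar_a_center [269.3 185.7] 0.64 [0.562 0.091 0.041]
scene blue_tray [362.1 249.2] 0.79 [ 0.544 -0.263  0.   ]
scene white_tray [227.4 188.1] 0.97 [ 0.516  0.244 -0.   ]
scene glass_beaker [301.5 175.7] 0.49 [0.754 0.163 0.   ]
scene red_vial [243.  196.6] 0.72 [0.515 0.158 0.   ]
scene red_vial [448.1 249.2] 0.58 [ 0.685 -0.399  0.   ]
scene red_vial [324.3 183.3] 0.55 [ 0.762  0.064 -0.   ]
scene brass_weight [345.1 190.4] 0.57 [ 0.767 -0.02   0.   ]
scene calculator [450.  249.5] 0.75 [ 0.687 -0.403  0.   ]
```

View pics/c1.png

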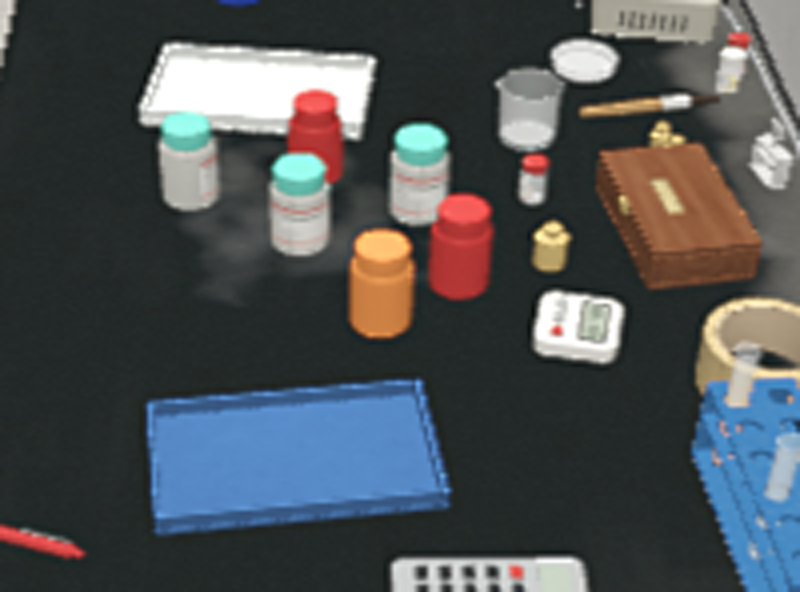

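View pics/c2.png

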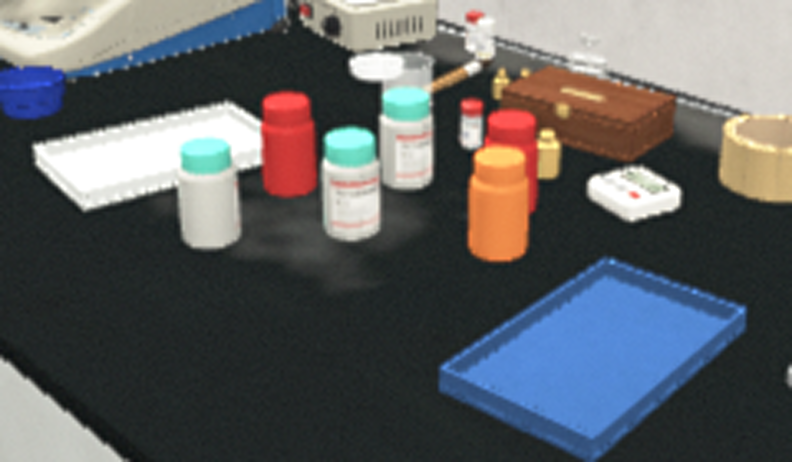

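Candidates (side view): mint-capped jars at (287,165), (315,175) and (344,167). Look-alikes to leave are red (319,157), red (355,187) and orange (336,197), plus another mint-capped jar far behind at (308,70) that isn't between the trays. I choose the first three; the crops confirm their mint caps and grey-white bodies. Next I refine positions with both cameras.

```bash
python3 - <<'E'
from h import *
jars=dict(P=((285.9,155.1),(242,186.9)),Q=((314.1,166.7),(285.5,183.9)),R=((344.8,158.4),(302.5,171.3)))
for k,(a,b) in jars.items():
    f=lambda p:np.r_[silcent('side',*p,.02,.064,.083)-a,silcent('scene',*p,.02,.064,.083)-b]
    r=least_squares(f,[.55,.05]);print(k,r.x.round(4),r.fun.round(2))
# lookalikes whole silhouettes
S=cv2.imread('pics/side0.png');C=cv2.imread('pics/scene0.png')
for nm,im in(('side',S),('scene',C)):
    hsv=cv2.cvtColor(im,cv2.COLOR_BGR2HSV)
    for cn,rs in(('red',[((0,150,80),(7,255,255)),((172,150,80),(180,255,255))]),('orange',[((8,150,100),(18,255,255))]),('blue',[((100,120,60),(120,255,255))]),('white',[((0,0,170),(180,40,255))])):
        m=sum(cv2.inRange(hsv,*r) for r in rs)
        k,l,s,c=cv2.connectedComponentsWithStats(m)
        for i in range(1,k):
            if s[i,4]>150:
                x,y,w,h,ar=s[i]
                print(nm,cn,c[i].round(1),s[i],'bottom',unproj(nm,(x+w/2,y+h),0.0).round(3))
                if cn in('blue','white') and ar>600:
                    cs=max(cv2.findContours((l==i).astype(np.uint8),0,2)[0],key=len)
                    ap=cv2.approxPolyDP(cs,4,True).reshape(-1,2)
                    for p in ap: print('   ',p,unproj(nm,p,0.018).round(3),unproj(nm,p,0).round(3))
E
```

```text
P [0.463  0.0777] [-0.23  0.08  0.25 -0.75]
Q [0.556  0.0118] [-0.22 -0.13  0.21 -0.12]
R [0.6575 0.0538] [-0.38  0.06  0.16 -0.73]
side red [319.  154.9] [312 145  14  24 213] bottom [0.574 0.096 0.   ]
side red [354.9 186.3] [347 172  16  29 387] bottom [ 0.685 -0.076 -0.   ]
side red [237.2 262.8] [215 256  46  15 169] bottom [ 0.349 -0.347  0.   ]
side red [496.8 270.2] [489 262  17  16 198] bottom [ 1.033 -0.394  0.   ]
side orange [334.7 198.2] [327 182  17  29 355] bottom [ 0.62  -0.121  0.   ]
side blue [360.2 108.1] [316 102  71  10 304] bottom [0.721 0.492 0.   ]
side blue [299.  113.2] [290 106  19  16 235] bottom [0.502 0.415 0.   ]
side blue [312.8 242.7] [ 276  222   77   43 2657] bottom [ 0.552 -0.334  0.   ]
    [345 223] [ 0.644 -0.193  0.018] [ 0.646 -0.175 -0.   ]
    [277 228] [ 0.446 -0.208  0.018] [ 0.443 -0.19   0.   ]
    [278 263] [ 0.455 -0.339  0.018] [ 0.453 -0.323  0.   ]
    [351 257] [ 0.651 -0.324  0.018] [ 0.653 -0.309  0.   ]
side blue [436.2 262.3] [ 413  223   49   74 1976] bottom [ 0.86  -0.447  0.   ]
    [418 223] [ 0.859 -0.2    0.018] [ 0.866 
[... 22268 characters left out ...]
e white [302.8 185.9] [295 175  16  22 268] bottom [0.64  0.034 0.   ]
scene white [ 12.7 201.2] [  0 189  35  30 527] bottom [ 0.023  0.438 -0.   ]
scene white [285.9 200.5] [278 188  17  25 319] bottom [ 0.538 -0.01   0.   ]
scene white [371.7 198.1] [358 191  28  16 305] bottom [ 0.734 -0.148  0.   ]
scene white [448.1 249.3] [419 234  56  33 713] bottom [ 0.619 -0.43   0.   ]
    [419 252] [ 0.601 -0.371  0.018] [ 0.627 -0.359  0.   ]
    [450 266] [ 0.6   -0.442  0.018] [ 0.627 -0.432  0.   ]
    [474 244] [ 0.718 -0.441  0.018] [ 0.749 -0.431  0.   ]
    [444 234] [ 0.711 -0.373  0.018] [ 0.741 -0.36   0.   ]
scene white [458.9 325.6] [427 316  79  20 455] bottom [ 0.463 -0.541  0.   ]
```

Jar estimates: P (0.463, 0.078), Q (0.556, 0.012), R (0.658, 0.054). Tray centres: blue about (0.549, -0.261) with yaw 0.075, white about (0.524, 0.241) with yaw -0.14. I'm moving above P, jaws along y.

Request:
move_arm --steps '[{"fingers": 85, "translation": [18, -37, 5], "turn": 0.026}, {"fingers": 85, "translation": [18, -37, 5], "turn": 0.026}, {"fingers": 85, "translation": [18, -37, 5], "turn": 0.026}, {"fingers": 85, "translation": [18, -37, 5], "turn": 0.026}, {"fingers": 85, "translation": [18, -37, 5], "turn": 0.026}, {"fingers": 85, "translation": [18, -37, 5], "turn": 0.026}, {"fingers": 85, "translation": [18, -37, 5], "turn": 0.026}, {"fingers": 85, "translation": [18, -37, 5], "turn": 0.026}, {"fingers": 85, "translation": [18, -37, 5], "turn": 0.026}, {"fingers": 85, "translation": [18, -37, 5], "turn": 0.026}]' --newtons 45

```text
t: 2.2
eef_pos: [0.354, 0.2811, 0.259]
tool_rot: [-0.0, 0.707, 0.707, 0.0]
contact_force: [0.6, -0.2, -0.2]
gripper_width: 0.992
```

Request:
move_arm --steps '[{"fingers": 85, "translation": [20, -34, 0], "turn": 0}, {"fingers": 85, "translation": [20, -34, 0], "turn": 0}, {"fingers": 85, "translation": [20, -34, 0], "turn": 0}, {"fingers": 85, "translation": [20, -34, 0], "turn": 0}, {"fingers": 85, "translation": [20, -34, 0], "turn": 0}, {"fingers": 85, "translation": [10, -34, 0], "turn": 0}, {"fingers": 85, "translation": [0, 0, 0], "turn": 0}, {"fingers": 85, "translation": [0, 0, 0], "turn": 0}]'

```text
t: 3.2
eef_pos: [0.4632, 0.079, 0.2587]
tool_rot: [-0.0, 0.707, 0.707, 0.0]
contact_force: [-0.2, 1.7, 1.6]
gripper_width: 0.989
```

```bash
python3 - <<'E'
from h import *
o=get_obs();print(o['t'],o['eef_pos'],o['tool_rot'],o['contact_force'],o['q'].round(2))
im=read_camera('wrist');cv2.imwrite('pics/w1.png',im)
c=calibration('wrist')
hsv=cv2.cvtColor(im,cv2.COLOR_BGR2HSV)
m=cv2.inRange(hsv,(70,60,90),(95,255,255))
k,l,s,ce=cv2.connectedComponentsWithStats(m)
for i in range(1,k):
    if s[i,4]>60:
        f=lambda p:silcent('wrist',*p,.02,.064,.083)-ce[i]
        r=least_squares(f,unproj('wrist',ce[i],.0735,c)[:2]); print(ce[i].round(1),s[i],r.x.round(4))
E
```

```text
3.2 [0.46320693 0.0790435  0.25867308] [-1.95409564e-04  7.06900256e-01  7.07313191e-01  1.96757905e-04] [-0.20912767  1.66968263  1.59836405] [-0.68  0.07  0.4   1.99 -0.03  1.09  1.31]
[318.4 172.9] [ 300  154   38   38 1117] [0.463  0.0804]
[261.7 247.7] [ 244  230   36   36 1017] [0.5557 0.012 ]
[297.2 318.1] [281 301  33  35 898] [0.6566 0.0532]
```

View pics/w1.png

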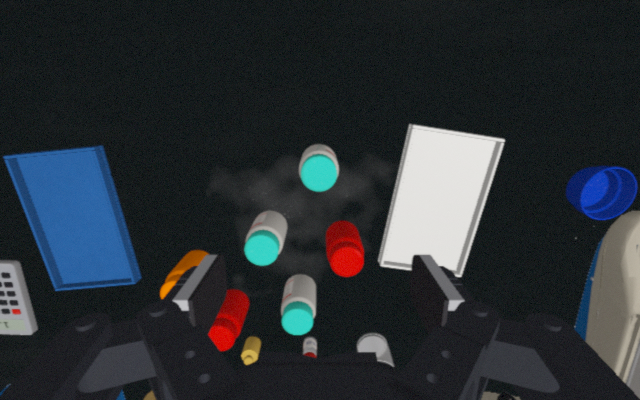

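The wrist view shows both trays, with P at (318,173), Q at (262,248), R at (297,318), red A (344,250), orange (187,270) and red B (228,320). It agrees with the earlier fits to about 2 mm. Next I fit the trays and check how the force settles.

```bash
python3 - <<'E'
from h import *
im=read_camera('wrist');c=calibration('wrist')
o=get_obs();print(o['contact_force'])
hsv=cv2.cvtColor(im,cv2.COLOR_BGR2HSV)
for nm,lo,hi,z0,roi in(('blue',(100,120,50),(125,255,255),(.549,-.261,.075),(0,150)),('white',(0,0,150),(180,50,255),(.524,.241,-.14),(375,510))):
    m=cv2.inRange(hsv,lo,hi); m[:,:roi[0]]=0; m[:,roi[1]:]=0; m[300:]=0
    k,l,s,ce=cv2.connectedComponentsWithStats(m); i=1+np.argmax(s[1:,4]); m=(l==i).astype(np.uint8)
    cnt=max(cv2.findContours(m,0,2)[0],key=len); hull=cv2.convexHull(cnt).reshape(-1,2).astype(float)
    def cor(p):
        x,y,t=p;R=np.array([[np.cos(t),-np.sin(t)],[np.sin(t),np.cos(t)]])
        q=np.array([[-.1,-.06],[.1,-.06],[.1,.06],[-.1,.06]])@R.T+[x,y]
        P=np.vstack([np.c_[q,np.full(4,.018)],np.c_[q,np.zeros(4)]])
        return cv2.convexHull(proj('wrist',P,c).astype(np.float32))
    f=lambda p:[cv2.pointPolygonTest(cor(p),tuple(map(float,h)),True) for h in hull]
    r=least_squares(f,z0,diff_step=1e-3,loss='soft_l1'); print(nm,r.x.round(4),np.abs(r.fun).mean().round(2),len(hull))
m=cv2.inRange(hsv,(0,150,80),(7,255,255))|cv2.inRange(hsv,(172,150,80),(180,255,255))|cv2.inRange(hsv,(8,150,80),(18,255,255))
k,l,s,ce=cv2.connectedComponentsWithStats(m)
for i in range(1,k):
    if s[i,4]>300:
        f=lambda p:silcent('wrist',*p,.0235,.0,.083)-ce[i]
        print(ce[i].round(),s[i],least_squares(f,(.6,0)).x.round(3))
E
```

```text
[-0.97363074 -0.67767146  0.18138109]
blue [ 0.5468 -0.257   0.0968] 0.51 27
white [ 0.5214  0.2431 -0.1449] 0.34 17
[344. 249.] [ 325  221   39   57 1783] [0.568 0.114]
[181. 270.] [159 250  49  50 762] [ 0.601 -0.102]
[229. 320.] [ 208  289   41   63 1551] [ 0.679 -0.044]
```

Request:
move_arm --steps '[{"fingers": 85, "translation": [0, 0, -35], "turn": 0}, {"fingers": 85, "translation": [0, 0, -40], "turn": 0}, {"fingers": 85, "translation": [0, 0, -40], "turn": 0}, {"fingers": 85, "translation": [0, 0, -40], "turn": 0}, {"fingers": 85, "translation": [0, 0, -35], "turn": 0}, {"fingers": 85, "translation": [0, 0, -26], "turn": 0}, {"fingers": 85, "translation": [0, 0, -20], "turn": 0}, {"fingers": 85, "translation": [0, 0, 0], "turn": 0}, {"fingers": 85, "translation": [0, 0, 0], "turn": 0}]'

```text
t: 4.42
eef_pos: [0.4638, 0.079, 0.0232]
tool_rot: [0.0, 0.707, 0.707, 0.0]
contact_force: [0.7, 0.1, 1.0]
gripper_width: 0.997
```

Request:
move_arm --steps '[{"fingers": 30, "translation": [0, 0, 0], "turn": 0}, {"fingers": 30, "translation": [0, 0, 0], "turn": 0}, {"fingers": 30, "translation": [0, 0, 0], "turn": 0}, {"fingers": 30, "translation": [0, 0, 0], "turn": 0}, {"fingers": 30, "translation": [0, 0, 0], "turn": 0}, {"fingers": 30, "translation": [0, 0, 0], "turn": 0}]' --newtons 45

```text
t: 5.18
eef_pos: [0.4641, 0.0788, 0.0236]
tool_rot: [0.0, 0.707, 0.707, 0.001]
contact_force: [-1.9, 1.1, 8.6]
gripper_width: 0.543
```

```bash
python3 - <<'E'
from h import *
o=get_obs();print(o['t'],o['eef_pos'],o['contact_force'],o['gripper_width']*85.4)
im=read_camera('side');cv2.imwrite('pics/s1.png',cv2.resize(im[60:280,220:440],None,fx=2.7,fy=2.7))
E
```

```text
5.175 [0.46411413 0.0788308  0.02357221] [-1.92615182  1.06270722  8.58384223] 46.411068575127004
```

View pics/s1.png

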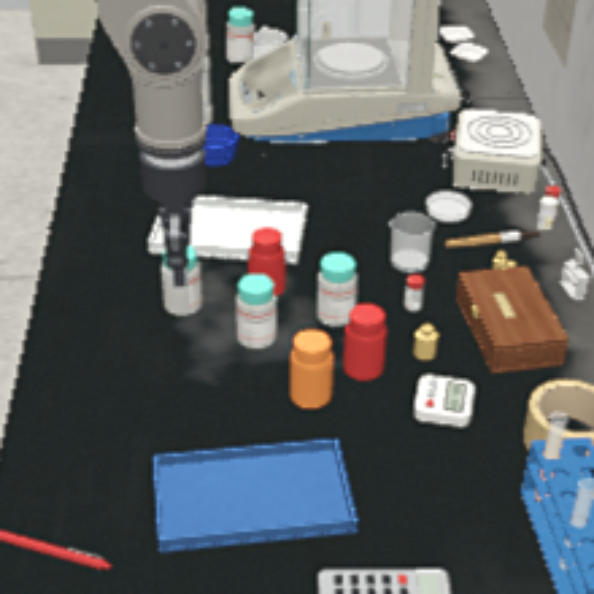

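Jar P is gripped at 46.4 mm. I'll lift it and weigh.

Request:
move_arm --steps '[{"fingers": 30, "translation": [0, 0, 10], "turn": 0}, {"fingers": 30, "translation": [0, 0, 20], "turn": 0}, {"fingers": 30, "translation": [0, 0, 30], "turn": 0}, {"fingers": 30, "translation": [0, 0, 30], "turn": 0}, {"fingers": 30, "translation": [0, 0, 30], "turn": 0}, {"fingers": 30, "translation": [0, 0, 20], "turn": 0}, {"fingers": 30, "translation": [0, 0, 0], "turn": 0}, {"fingers": 30, "translation": [0, 0, 0], "turn": 0}, {"fingers": 30, "translation": [0, 0, 0], "turn": 0}, {"fingers": 30, "translation": [0, 0, 0], "turn": 0}]'

```text
t: 6.48
eef_pos: [0.4629, 0.0781, 0.1619]
tool_rot: [-0.0, 0.707, 0.707, -0.001]
contact_force: [-0.0, -0.1, -4.0]
gripper_width: 0.539
```

```bash
python3 - <<'E'
from h import *
F=[]
for i in range(6):
    o=get_obs();F.append(o['contact_force']);im=read_camera('side')
print(o['t'],o['eef_pos'],np.round(F,2).tolist(),o['gripper_width']*85.4)
cv2.imwrite('pics/s2.png',cv2.resize(im[60:280,220:440],None,fx=2.7,fy=2.7))
cv2.imwrite('pics/w2.png',read_camera('wrist'))
E
```

```text
6.725 [0.46335796 0.07830233 0.1624668 ] [[-0.04, -0.05, -3.99], [0.11, 0.03, -3.77], [0.06, 0.55, -4.42], [-0.59, -0.15, -3.77], [0.03, -0.54, -3.93], [0.42, 0.63, -5.5]] 46.01151505073729
```

View pics/s2.png

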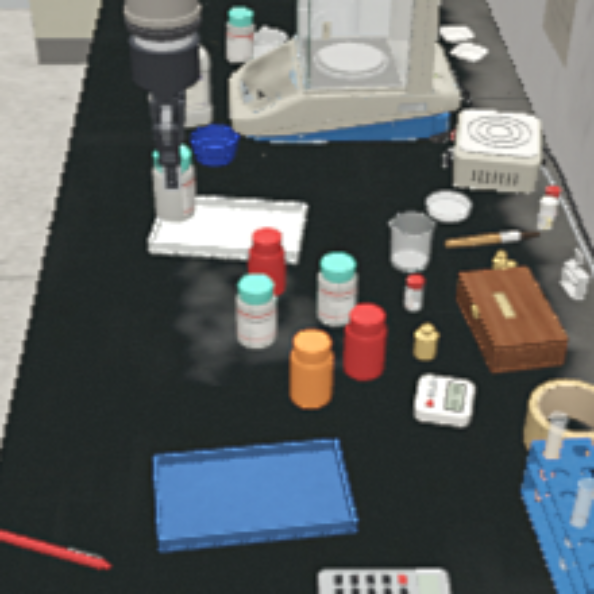

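Full, about 4 N. P goes to the blue tray, left slot (0.489, -0.264).

Request:
move_arm --steps '[{"fingers": 30, "translation": [2, -16, 0], "turn": 0.01}, {"fingers": 30, "translation": [3, -32, 0], "turn": 0.01}, {"fingers": 30, "translation": [3, -42, 0], "turn": 0.01}, {"fingers": 30, "translation": [3, -45, 0], "turn": 0.01}, {"fingers": 30, "translation": [3, -45, 0], "turn": 0.01}, {"fingers": 30, "translation": [3, -45, 0], "turn": 0.01}, {"fingers": 30, "translation": [3, -45, 0], "turn": 0.01}, {"fingers": 30, "translation": [3, -40, 0], "turn": 0.01}, {"fingers": 30, "translation": [2, -22, 0], "turn": 0.005}, {"fingers": 30, "translation": [1, -10, 0], "turn": 0}]'

```text
t: 8.07
eef_pos: [0.4892, -0.265, 0.1625]
tool_rot: [0.0, 0.677, 0.736, -0.0]
contact_force: [0.7, -0.6, -4.5]
gripper_width: 0.538
```

Request:
move_arm --steps '[{"fingers": 30, "translation": [0, 0, 0], "turn": 0}, {"fingers": 30, "translation": [0, 0, -20], "turn": 0}, {"fingers": 30, "translation": [0, 0, -30], "turn": 0}, {"fingers": 30, "translation": [0, 0, -30], "turn": 0}, {"fingers": 30, "translation": [0, 0, -20], "turn": 0}, {"fingers": 30, "translation": [0, 0, -15], "turn": 0}, {"fingers": 30, "translation": [0, 0, -8], "turn": 0}, {"fingers": 30, "translation": [0, 0, -4], "turn": 0}, {"fingers": 30, "translation": [0, 0, 0], "turn": 0}, {"fingers": 30, "translation": [0, 0, 0], "turn": 0}]'

```text
t: 9.32
eef_pos: [0.4898, -0.2639, 0.0362]
tool_rot: [0.0, 0.676, 0.737, 0.0]
contact_force: [-0.1, 0.9, -4.6]
gripper_width: 0.542
```

```bash
python3 - <<'E'
from h import *
o=get_obs();print(o['t'],o['eef_pos'],o['contact_force'],o['gripper_width']*85.4,o['q'].round(2))
im=read_camera('side');cv2.imwrite('pics/s3.png',cv2.resize(im[150:300,240:400],None,fx=4,fy=4))
E
```

```text
9.325 [ 0.48983123 -0.26386628  0.03617294] [-0.07111932  0.92190785 -4.6415134 ] 46.25894595703536 [ 0.04  0.55  0.45  2.   -0.37  0.67  2.38]
```

View pics/s3.png

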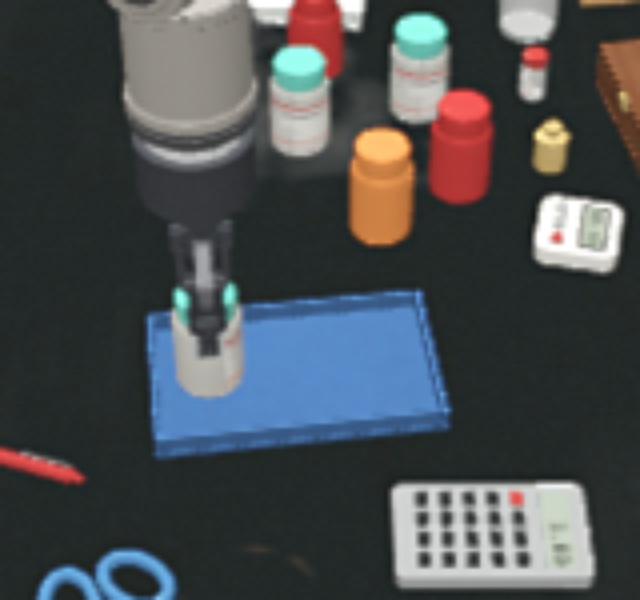

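Request:
move_arm --steps '[{"fingers": 30, "translation": [0, 0, -4], "turn": 0}, {"fingers": 30, "translation": [0, 0, -3], "turn": 0}, {"fingers": 30, "translation": [0, 0, 0], "turn": 0}, {"fingers": 30, "translation": [0, 0, 0], "turn": 0}]'

```text
t: 9.88
eef_pos: [0.4894, -0.2637, 0.0286]
tool_rot: [-0.0, 0.676, 0.737, -0.0]
contact_force: [0.0, 0.0, -4.8]
gripper_width: 0.539
```

Request:
move_arm --steps '[{"fingers": 30, "translation": [0, 0, -1], "turn": 0}, {"fingers": 30, "translation": [0, 0, 0], "turn": 0}, {"fingers": 30, "translation": [0, 0, 0], "turn": 0}]'

```text
t: 10.25
eef_pos: [0.4896, -0.2637, 0.0278]
tool_rot: [0.0, 0.676, 0.737, 0.0]
contact_force: [-1.1, 0.2, -1.6]
gripper_width: 0.539
```

Contact. I'll press 1 mm more, then release.

Request:
move_arm --steps '[{"fingers": 30, "translation": [0, 0, -1], "turn": 0}, {"fingers": 30, "translation": [0, 0, 0], "turn": 0}, {"fingers": 52, "translation": [0, 0, 0], "turn": 0}, {"fingers": 60, "translation": [0, 0, 0], "turn": 0}, {"fingers": 70, "translation": [0, 0, 0], "turn": 0}, {"fingers": 80, "translation": [0, 0, 0], "turn": 0}, {"fingers": 85, "translation": [0, 0, 0], "turn": 0}, {"fingers": 85, "translation": [0, 0, 0], "turn": 0}]'

```text
t: 11.25
eef_pos: [0.4894, -0.2636, 0.0266]
tool_rot: [-0.0, 0.676, 0.737, 0.0]
contact_force: [-0.6, 0.0, 0.5]
gripper_width: 0.999
```

Request:
move_arm --steps '[{"fingers": 85, "translation": [0, 0, 15], "turn": 0}, {"fingers": 85, "translation": [0, 0, 30], "turn": 0}, {"fingers": 85, "translation": [0, 0, 40], "turn": 0}, {"fingers": 85, "translation": [0, 0, 40], "turn": 0}, {"fingers": 85, "translation": [0, 0, 30], "turn": -0.16}, {"fingers": 85, "translation": [0, 20, 20], "turn": -0.16}, {"fingers": 85, "translation": [0, 30, 0], "turn": -0.16}, {"fingers": 85, "translation": [10, 35, 0], "turn": -0.16}, {"fingers": 85, "translation": [10, 40, 0], "turn": -0.16}, {"fingers": 85, "translation": [10, 40, 0], "turn": -0.16}]'

```text
t: 12.5
eef_pos: [0.5196, -0.0976, 0.2027]
tool_rot: [-0.0, 0.941, 0.338, 0.001]
contact_force: [-0.3, -0.4, 0.7]
gripper_width: 0.995
```

Request:
move_arm --steps '[{"fingers": 85, "translation": [10, 40, 0], "turn": -0.16}, {"fingers": 85, "translation": [12, 35, 0], "turn": -0.16}, {"fingers": 85, "translation": [12, 25, 0], "turn": -0.16}, {"fingers": 85, "translation": [2, 11, 0], "turn": -0.16}, {"fingers": 85, "translation": [0, 0, 0], "turn": -0.055}, {"fingers": 85, "translation": [0, 0, 0], "turn": 0}, {"fingers": 85, "translation": [0, 0, 0], "turn": 0}]'

```text
t: 13.38
eef_pos: [0.5554, 0.0121, 0.2021]
tool_rot: [-0.0, 1.0, 0.001, 0.0]
contact_force: [0.3, -0.3, 1.4]
gripper_width: 0.997
```

```bash
python3 - <<'E'
from h import *
o=get_obs();print(o['t'],o['eef_pos'],o['tool_rot'].round(3),o['contact_force'],o['q'].round(2))
im=read_camera('wrist');cv2.imwrite('pics/w3.png',im)
c=calibration('wrist')
hsv=cv2.cvtColor(im,cv2.COLOR_BGR2HSV)
m=cv2.inRange(hsv,(70,60,90),(95,255,255))
k,l,s,ce=cv2.connectedComponentsWithStats(m)
for i in range(1,k):
    if s[i,4]>60:
        f=lambda p:silcent('wrist',*p,.02,.064,.083)-ce[i]
        r=least_squares(f,unproj('wrist',ce[i],.0735,c)[:2]); print(ce[i].round(1),s[i],r.x.round(4))
E
```

```text
13.375 [0.55539527 0.01213943 0.20211245] [-0.     1.     0.001  0.   ] [ 0.3394432  -0.29320467  1.36983988] [-0.81  0.39  0.88  1.89 -0.35  1.02  0.21]
[430.4 141.9] [ 405  120   51   46 1850] [0.6568 0.0524]
[319.4 185.7] [ 297  163   45   46 1566] [0.5556 0.0112]
```

View pics/w3.png

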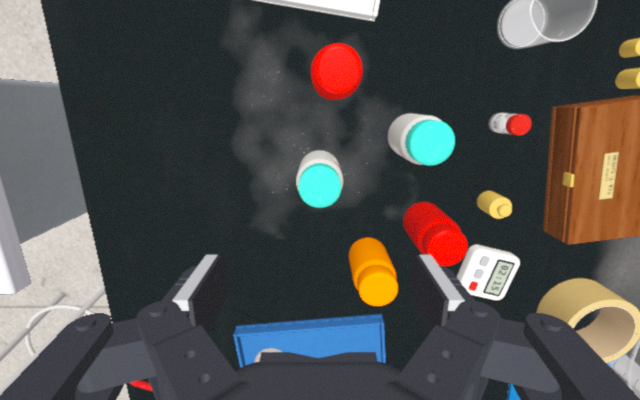

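Q at (0.5556, 0.0115) sits under the tool and there is finger room along x. Descending, gripping and lifting.

Request:
move_arm --steps '[{"fingers": 85, "translation": [0, 0, -25], "turn": 0}, {"fingers": 85, "translation": [0, 0, -35], "turn": 0}, {"fingers": 85, "translation": [0, 0, -40], "turn": 0}, {"fingers": 85, "translation": [0, 0, -35], "turn": 0}, {"fingers": 85, "translation": [0, 0, -25], "turn": 0}, {"fingers": 85, "translation": [0, 0, -19], "turn": 0}, {"fingers": 85, "translation": [0, 0, 0], "turn": 0}, {"fingers": 85, "translation": [0, 0, 0], "turn": 0}]'

```text
t: 14.42
eef_pos: [0.5561, 0.0122, 0.0235]
tool_rot: [-0.0, 1.0, 0.0, 0.001]
contact_force: [-0.5, 0.4, -0.4]
gripper_width: 0.998
```

Request:
move_arm --steps '[{"fingers": 30, "translation": [0, 0, 0], "turn": 0}, {"fingers": 30, "translation": [0, 0, 0], "turn": 0}, {"fingers": 30, "translation": [0, 0, 0], "turn": 0}, {"fingers": 30, "translation": [0, 0, 0], "turn": 0}, {"fingers": 30, "translation": [0, 0, 0], "turn": 0}, {"fingers": 30, "translation": [0, 0, 0], "turn": 0}]' --newtons 45

```text
t: 15.18
eef_pos: [0.5561, 0.0125, 0.0235]
tool_rot: [-0.0, 1.0, 0.001, 0.001]
contact_force: [-0.9, -0.5, 6.0]
gripper_width: 0.538
```

Request:
move_arm --steps '[{"fingers": 30, "translation": [0, 0, 10], "turn": 0}, {"fingers": 30, "translation": [0, 0, 20], "turn": 0}, {"fingers": 30, "translation": [0, 0, 30], "turn": 0}, {"fingers": 30, "translation": [0, 0, 30], "turn": 0}, {"fingers": 30, "translation": [0, 0, 30], "turn": 0}, {"fingers": 30, "translation": [0, 0, 20], "turn": 0}, {"fingers": 30, "translation": [0, 0, 0], "turn": 0}, {"fingers": 30, "translation": [0, 0, 0], "turn": 0}, {"fingers": 30, "translation": [0, 0, 0], "turn": 0}, {"fingers": 30, "translation": [0, 0, 0], "turn": 0}]'

```text
t: 16.42
eef_pos: [0.5549, 0.0122, 0.1618]
tool_rot: [0.0, 1.0, 0.0, -0.001]
contact_force: [-0.1, 0.0, -4.4]
gripper_width: 0.538
```

```bash
python3 - <<'E'
from h import *
F=[]
for i in range(5):
    o=get_obs();F.append(o['contact_force'][2]);im=read_camera('side')
print(o['t'],o['eef_pos'],np.round(F,2).tolist(),o['gripper_width']*85.4)
cv2.imwrite('pics/s4.png',cv2.resize(im[60:280,220:440],None,fx=2.7,fy=2.7))
E
```

```text
16.625 [0.55530024 0.01223878 0.16239338] [-4.4, -3.85, -4.16, -3.99, -4.93] 45.629574175419
```

View pics/s4.png

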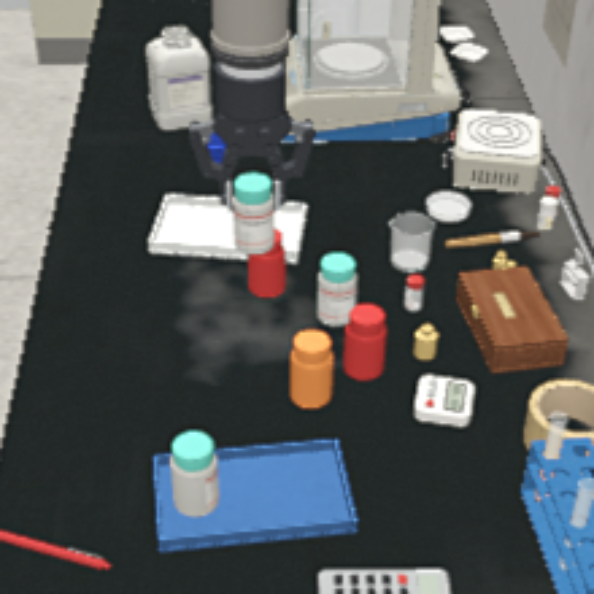

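Also full, about 4.2 N. Q goes to the blue tray, right slot (0.609, -0.254), with the jaws turned to the tray's y.

Request:
move_arm --steps '[{"fingers": 30, "translation": [2, -12, 0], "turn": -0.1}, {"fingers": 30, "translation": [5, -24, 0], "turn": -0.15}, {"fingers": 30, "translation": [6, -30, 0], "turn": -0.16}, {"fingers": 30, "translation": [6, -32, 0], "turn": -0.16}, {"fingers": 30, "translation": [6, -32, 0], "turn": -0.16}, {"fingers": 30, "translation": [6, -32, 0], "turn": -0.16}, {"fingers": 30, "translation": [6, -32, 0], "turn": -0.16}, {"fingers": 30, "translation": [6, -32, 0], "turn": -0.16}, {"fingers": 30, "translation": [6, -26, 0], "turn": -0.15}, {"fingers": 30, "translation": [4, -14, 0], "turn": -0.125}]'

```text
t: 17.92
eef_pos: [0.6084, -0.2553, 0.1624]
tool_rot: [0.0, 0.735, -0.678, 0.0]
contact_force: [-0.1, -0.6, -4.0]
gripper_width: 0.532
```

Request:
move_arm --steps '[{"fingers": 30, "translation": [0, 0, 0], "turn": 0}, {"fingers": 30, "translation": [0, 0, -20], "turn": 0}, {"fingers": 30, "translation": [0, 0, -30], "turn": 0}, {"fingers": 30, "translation": [0, 0, -30], "turn": 0}, {"fingers": 30, "translation": [0, 0, -20], "turn": 0}, {"fingers": 30, "translation": [0, 0, -15], "turn": 0}, {"fingers": 30, "translation": [0, 0, -10], "turn": 0}, {"fingers": 30, "translation": [0, 0, -5], "turn": 0}, {"fingers": 30, "translation": [0, 0, 0], "turn": 0}, {"fingers": 30, "translation": [0, 0, 0], "turn": 0}]'

```text
t: 19.18
eef_pos: [0.6088, -0.254, 0.0333]
tool_rot: [-0.0, 0.737, -0.676, 0.001]
contact_force: [-0.2, 0.3, -4.9]
gripper_width: 0.538
```

```bash
python3 - <<'E'
from h import *
o=get_obs();print(o['t'],o['eef_pos'],o['tool_rot'].round(3),o['contact_force'],o['gripper_width']*85.4,o['q'].round(2))
im=read_camera('side');cv2.imwrite('pics/s5.png',cv2.resize(im[150:300,240:400],None,fx=4,fy=4))
E
```

```text
19.175 [ 0.60881899 -0.2539663   0.03331156] [-0.     0.737 -0.676  0.001] [-0.24431838  0.31064496 -4.93460214] 45.9368417505652 [-0.32  0.9   0.97  1.77 -0.89  0.98 -0.46]
```

View pics/s5.png

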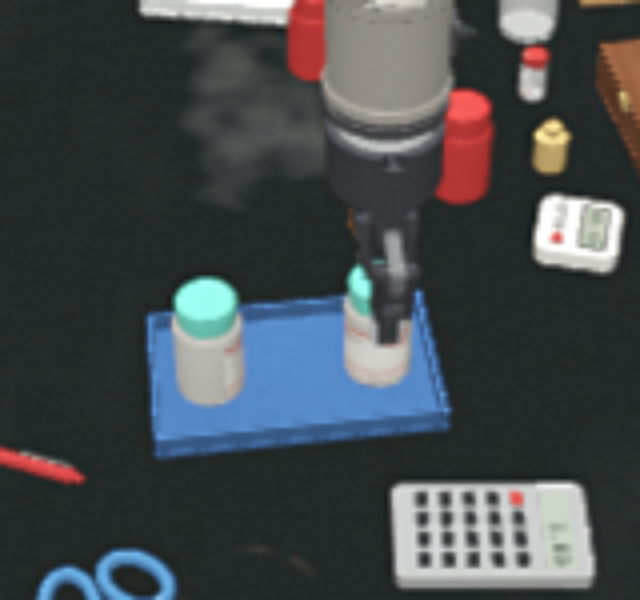

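Request:
move_arm --steps '[{"fingers": 30, "translation": [0, 0, -3], "turn": 0}, {"fingers": 30, "translation": [0, 0, -2], "turn": 0}, {"fingers": 30, "translation": [0, 0, -1], "turn": 0}, {"fingers": 30, "translation": [0, 0, 0], "turn": 0}, {"fingers": 30, "translation": [0, 0, 0], "turn": 0}]'

```text
t: 19.85
eef_pos: [0.6086, -0.2536, 0.0276]
tool_rot: [-0.0, 0.737, -0.676, 0.0]
contact_force: [-1.9, 1.2, 5.4]
gripper_width: 0.534
```

Request:
move_arm --steps '[{"fingers": 52, "translation": [0, 0, 0], "turn": 0}, {"fingers": 60, "translation": [0, 0, 0], "turn": 0}, {"fingers": 70, "translation": [0, 0, 0], "turn": 0}, {"fingers": 80, "translation": [0, 0, 0], "turn": 0}, {"fingers": 85, "translation": [0, 0, 0], "turn": 0}, {"fingers": 85, "translation": [0, 0, 0], "turn": 0}]'

```text
t: 20.6
eef_pos: [0.6084, -0.2536, 0.0266]
tool_rot: [0.0, 0.737, -0.676, 0.0]
contact_force: [0.3, -0.6, -0.5]
gripper_width: 0.996
```

Request:
move_arm --steps '[{"fingers": 85, "translation": [0, 0, 15], "turn": 0}, {"fingers": 85, "translation": [0, 0, 30], "turn": 0}, {"fingers": 85, "translation": [0, 0, 40], "turn": 0}, {"fingers": 85, "translation": [0, 0, 40], "turn": 0}, {"fingers": 85, "translation": [0, 10, 30], "turn": 0.15}, {"fingers": 85, "translation": [3, 20, 20], "turn": 0.16}, {"fingers": 85, "translation": [5, 32, 0], "turn": 0.16}, {"fingers": 85, "translation": [6, 36, 0], "turn": 0.16}, {"fingers": 85, "translation": [6, 40, 0], "turn": 0.16}, {"fingers": 85, "translation": [6, 40, 0], "turn": 0.16}]'

```text
t: 21.85
eef_pos: [0.6345, -0.0749, 0.2028]
tool_rot: [-0.0, 0.965, -0.262, 0.001]
contact_force: [0.1, -0.6, -1.0]
gripper_width: 0.997
```

Request:
move_arm --steps '[{"fingers": 85, "translation": [7, 40, 0], "turn": 0.16}, {"fingers": 85, "translation": [7, 38, 0], "turn": 0.16}, {"fingers": 85, "translation": [6, 30, 0], "turn": 0.16}, {"fingers": 85, "translation": [3, 20, 0], "turn": 0.055}, {"fingers": 85, "translation": [0, 0, 0], "turn": 0}, {"fingers": 85, "translation": [0, 0, 0], "turn": 0}]'

```text
t: 22.6
eef_pos: [0.6571, 0.0502, 0.2019]
tool_rot: [0.001, 1.0, -0.002, 0.0]
contact_force: [-0.3, 0.2, 0.3]
gripper_width: 0.996
```

```bash
python3 - <<'E'
from h import *
o=get_obs();print(o['t'],o['eef_pos'],o['tool_rot'].round(3),o['contact_force'],o['q'].round(2))
im=read_camera('wrist');cv2.imwrite('pics/w4.png',im)
c=calibration('wrist')
hsv=cv2.cvtColor(im,cv2.COLOR_BGR2HSV)
m=cv2.inRange(hsv,(70,60,90),(95,255,255))
k,l,s,ce=cv2.connectedComponentsWithStats(m)
for i in range(1,k):
    if s[i,4]>60:
        f=lambda p:silcent('wrist',*p,.02,.064,.083)-ce[i]
        r=least_squares(f,unproj('wrist',ce[i],.0735,c)[:2]); print(ce[i].round(1),s[i],r.x.round(4))
E
```

```text
22.6 [0.65712442 0.05024947 0.20190317] [ 0.001  1.    -0.002  0.   ] [-0.26129637  0.17928003  0.29184694] [-0.72  0.57  0.82  1.64 -0.45  1.13  0.21]
[318.4 182.5] [ 297  160   44   45 1560] [0.6564 0.0521]
```

View pics/w4.png

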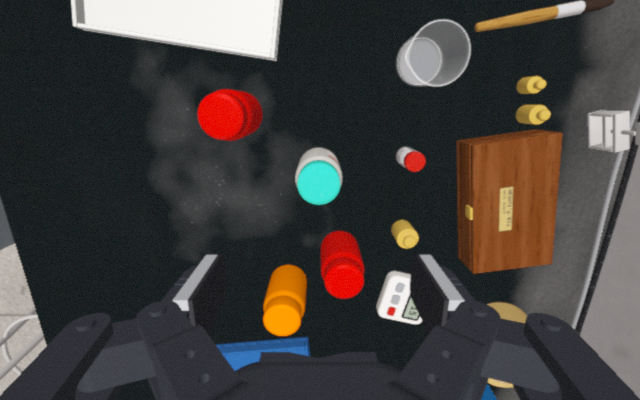

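R is at (0.6565, 0.0525), pixel (318,182), with the vial and red A clear of the fingers. Descending with a 2 mm correction.

Request:
move_arm --steps '[{"fingers": 85, "translation": [0, 2, -25], "turn": 0}, {"fingers": 85, "translation": [0, 0, -35], "turn": 0}, {"fingers": 85, "translation": [0, 0, -40], "turn": 0}, {"fingers": 85, "translation": [0, 0, -35], "turn": 0}, {"fingers": 85, "translation": [0, 0, -25], "turn": 0}, {"fingers": 85, "translation": [0, 0, -19], "turn": 0}, {"fingers": 85, "translation": [0, 0, 0], "turn": 0}, {"fingers": 85, "translation": [0, 0, 0], "turn": 0}]'

```text
t: 23.65
eef_pos: [0.6582, 0.0538, 0.0237]
tool_rot: [0.0, 1.0, 0.0, 0.001]
contact_force: [-0.6, -0.0, 0.1]
gripper_width: 0.995
```

Request:
move_arm --steps '[{"fingers": 30, "translation": [0, 0, 0], "turn": 0}, {"fingers": 30, "translation": [0, 0, 0], "turn": 0}, {"fingers": 30, "translation": [0, 0, 0], "turn": 0}, {"fingers": 30, "translation": [0, 0, 0], "turn": 0}, {"fingers": 30, "translation": [0, 0, 0], "turn": 0}, {"fingers": 30, "translation": [0, 0, 0], "turn": 0}]' --newtons 45

```text
t: 24.4
eef_pos: [0.6578, 0.0545, 0.0237]
tool_rot: [-0.0, 1.0, 0.0, 0.0]
contact_force: [-2.7, 0.5, 6.5]
gripper_width: 0.542
```

Request:
move_arm --steps '[{"fingers": 30, "translation": [0, 0, 10], "turn": 0}, {"fingers": 30, "translation": [0, 0, 20], "turn": 0}, {"fingers": 30, "translation": [0, 0, 30], "turn": 0}, {"fingers": 30, "translation": [0, 0, 30], "turn": 0}, {"fingers": 30, "translation": [0, 0, 30], "turn": 0}, {"fingers": 30, "translation": [0, 0, 20], "turn": 0}, {"fingers": 30, "translation": [0, 0, 0], "turn": 0}, {"fingers": 30, "translation": [0, 0, 0], "turn": 0}, {"fingers": 30, "translation": [0, 0, 0], "turn": 0}, {"fingers": 30, "translation": [0, 0, 0], "turn": 0}]'

```text
t: 25.65
eef_pos: [0.6569, 0.0543, 0.1617]
tool_rot: [0.0, 1.0, 0.0, -0.001]
contact_force: [-0.2, -0.7, -1.4]
gripper_width: 0.542
```

```bash
python3 - <<'E'
from h import *
F=[]
for i in range(6):
    o=get_obs();F.append(o['contact_force'][2]);im=read_camera('side')
print(o['t'],o['eef_pos'],np.round(F,2).tolist(),o['gripper_width']*85.4)
cv2.imwrite('pics/s6.png',cv2.resize(im[60:280,220:440],None,fx=2.7,fy=2.7))
E
```

```text
25.9 [0.65735951 0.05433777 0.1624435 ] [-1.4, -0.71, -0.28, -1.87, -0.79, 0.01] 46.30146753365236
```

View pics/s6.png

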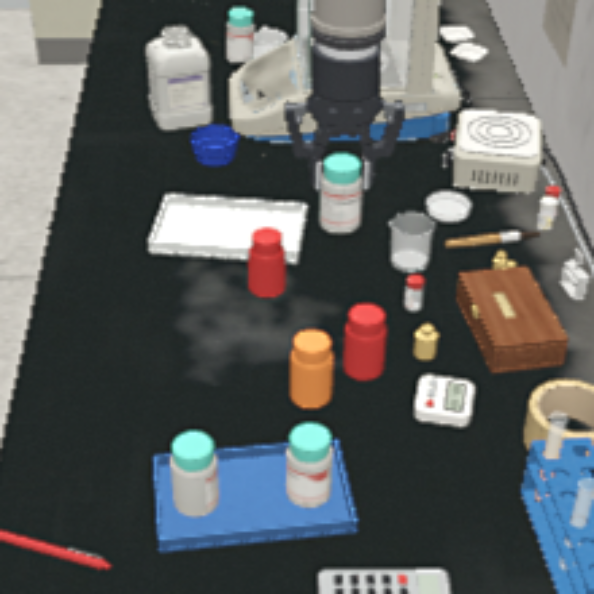

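Empty, about 0.8 N. R goes to the centre of the white tray (0.522, 0.243).

Request:
move_arm --steps '[{"fingers": 30, "translation": [-6, 9, 0], "turn": 0.1}, {"fingers": 30, "translation": [-12, 17, 0], "turn": 0.15}, {"fingers": 30, "translation": [-15, 21, 0], "turn": 0.16}, {"fingers": 30, "translation": [-16, 22, 0], "turn": 0.16}, {"fingers": 30, "translation": [-16, 22, 0], "turn": 0.16}, {"fingers": 30, "translation": [-16, 22, 0], "turn": 0.16}, {"fingers": 30, "translation": [-16, 22, 0], "turn": 0.16}, {"fingers": 30, "translation": [-16, 22, 0], "turn": 0.16}, {"fingers": 30, "translation": [-14, 20, 0], "turn": 0.14}, {"fingers": 30, "translation": [-8, 12, 0], "turn": 0.08}]'

```text
t: 27.2
eef_pos: [0.5216, 0.2446, 0.1627]
tool_rot: [-0.0, 0.753, 0.658, 0.0]
contact_force: [-0.2, -0.6, -0.9]
gripper_width: 0.544
```

Request:
move_arm --steps '[{"fingers": 30, "translation": [0, 0, 0], "turn": 0}, {"fingers": 30, "translation": [0, 0, -20], "turn": 0}, {"fingers": 30, "translation": [0, 0, -30], "turn": 0}, {"fingers": 30, "translation": [0, 0, -30], "turn": 0}, {"fingers": 30, "translation": [0, 0, -20], "turn": 0}, {"fingers": 30, "translation": [0, 0, -15], "turn": 0}, {"fingers": 30, "translation": [0, 0, -10], "turn": 0}, {"fingers": 30, "translation": [0, 0, -5], "turn": 0}, {"fingers": 30, "translation": [0, 0, 0], "turn": 0}, {"fingers": 30, "translation": [0, 0, 0], "turn": 0}]'

```text
t: 28.45
eef_pos: [0.5228, 0.2436, 0.0332]
tool_rot: [0.0, 0.755, 0.656, 0.001]
contact_force: [0.5, 0.1, -0.2]
gripper_width: 0.544
```

```bash
python3 - <<'E'
from h import *
o=get_obs();print(o['t'],o['eef_pos'],o['tool_rot'].round(3),o['contact_force'],o['gripper_width']*85.4,o['q'].round(2))
im=read_camera('side');cv2.imwrite('pics/s7.png',cv2.resize(im[100:220,240:400],None,fx=4,fy=4))
E
```

```text
28.45 [0.52284539 0.24358779 0.03320373] [0.    0.755 0.656 0.001] [ 0.45622804  0.09538546 -0.19393068] 46.47972373220236 [-0.82  0.57  0.36  1.95 -0.31  0.68  1.16]
```

View pics/s7.png

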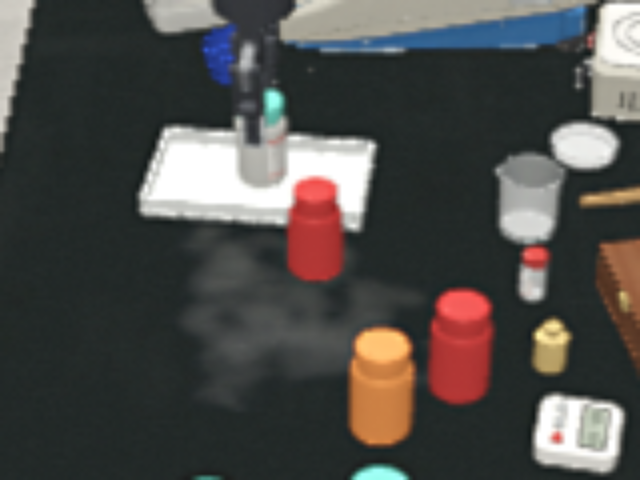

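Request:
move_arm --steps '[{"fingers": 30, "translation": [0, 0, -3], "turn": 0}, {"fingers": 30, "translation": [0, 0, -2], "turn": 0}, {"fingers": 30, "translation": [0, 0, -1], "turn": 0}, {"fingers": 30, "translation": [0, 0, 0], "turn": 0}, {"fingers": 30, "translation": [0, 0, 0], "turn": 0}]'

```text
t: 29.12
eef_pos: [0.5225, 0.2434, 0.0276]
tool_rot: [-0.0, 0.755, 0.656, 0.0]
contact_force: [-3.3, -1.8, 11.4]
gripper_width: 0.541
```

Contact felt. Releasing and retreating.

Request:
move_arm --steps '[{"fingers": 52, "translation": [0, 0, 0], "turn": 0}, {"fingers": 60, "translation": [0, 0, 0], "turn": 0}, {"fingers": 70, "translation": [0, 0, 0], "turn": 0}, {"fingers": 80, "translation": [0, 0, 0], "turn": 0}, {"fingers": 85, "translation": [0, 0, 0], "turn": 0}, {"fingers": 85, "translation": [0, 0, 0], "turn": 0}]'

```text
t: 29.88
eef_pos: [0.5224, 0.2433, 0.0266]
tool_rot: [-0.0, 0.755, 0.656, -0.0]
contact_force: [0.2, 0.1, -0.3]
gripper_width: 0.993
```

Request:
move_arm --steps '[{"fingers": 85, "translation": [0, 0, 15], "turn": 0}, {"fingers": 85, "translation": [0, 0, 30], "turn": 0}, {"fingers": 85, "translation": [0, 0, 40], "turn": 0}, {"fingers": 85, "translation": [0, 0, 50], "turn": 0}, {"fingers": 85, "translation": [0, 0, 50], "turn": 0}, {"fingers": 85, "translation": [-20, -20, 30], "turn": 0}, {"fingers": 85, "translation": [-20, -40, 10], "turn": 0}, {"fingers": 85, "translation": [-15, -50, 0], "turn": 0}, {"fingers": 85, "translation": [-5, -40, 0], "turn": 0}, {"fingers": 85, "translation": [0, 0, 0], "turn": 0}]'

```text
t: 31.12
eef_pos: [0.462, 0.0899, 0.2527]
tool_rot: [-0.0, 0.757, 0.654, 0.001]
contact_force: [-0.6, 0.5, 0.5]
gripper_width: 0.992
```

```bash
python3 - <<'E'
from h import *
o=get_obs();print(o['t'],o['eef_pos'],o['contact_force'])
for n in('wrist','side','scene'):
    im=read_camera(n);cv2.imwrite(f'pics/{n}9.png',im)
    c=calibration(n)
    hsv=cv2.cvtColor(im,cv2.COLOR_BGR2HSV)
    m=cv2.inRange(hsv,(70,60,90),(95,255,255))
    k,l,s,ce=cv2.connectedComponentsWithStats(m)
    for i in range(1,k):
        if s[i,4]>60 and ce[i][1]>90:
            f=lambda p:silcent(n,*p,.02,.068,.087)-ce[i]
            r=least_squares(f,unproj(n,ce[i],.0775,c)[:2])
            out=[]
            for X,Y,t in((.547,-.258,.088),(.522,.243,-.145)):
                d=r.x-[X,Y];out.append(np.round([d[0]*np.cos(t)+d[1]*np.sin(t),-d[0]*np.sin(t)+d[1]*np.cos(t)],3).tolist())
            print(n,ce[i].round(1),r.x.round(4),'blue',out[0],'white',out[1])
a=cv2.imread('pics/side0.png')[110:310,240:440];b=cv2.imread('pics/side9.png')[110:310,240:440]
cv2.imwrite('pics/cmp.png',cv2.resize(np.hstack([a,b]),None,fx=2,fy=2))
E
```

```text
31.125 [0.46204595 0.08985528 0.25274009] [-0.57121166  0.50156845  0.47563132]
wrist [459.5 207.8] [0.5235 0.2456] blue [0.021, 0.504] white [0.001, 0.003]
wrist [ 21.9 239.8] [ 0.4901 -0.2597] blue [-0.057, 0.003] white [0.041, -0.502]
wrist [ 62.5 318.9] [ 0.6011 -0.2542] blue [0.054, -0.001] white [0.15, -0.481]
side [304.5 127.4] [0.5252 0.2453] blue [0.023, 0.503] white [0.003, 0.003]
side [334.4 223. ] [ 0.6086 -0.2527] blue [0.062, -0.0] white [0.157, -0.478]
side [291.  226.2] [ 0.4906 -0.2614] blue [-0.056, 0.002] white [0.042, -0.504]
scene [227.2 163.9] [0.5236 0.2432] blue [0.021, 0.501] white [0.002, 0.0]
scene [378.3 209.4] [ 0.604 -0.256] blue [0.057, -0.003] white [0.153, -0.482]
scene [347.6 227.9] [ 0.488  -0.2627] blue [-0.059, 0.001] white [0.039, -0.505]
```

View pics/cmp.png

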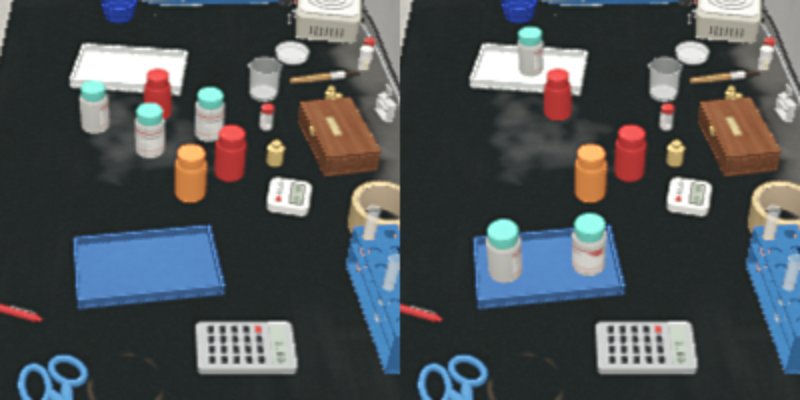

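View pics/wrist9.png

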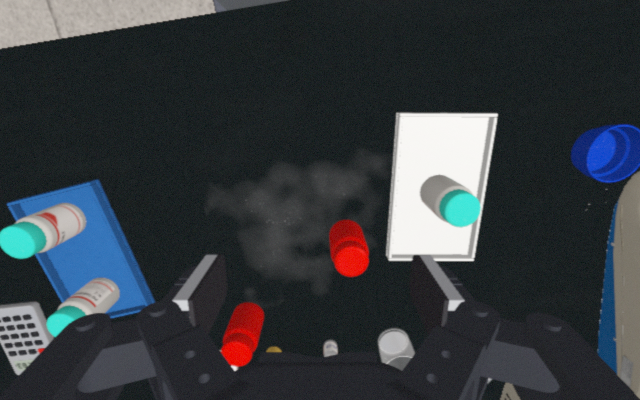

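Before and after match: two jars stand upright in the blue tray at side-view (291,235) and (334,232), one stands in the white tray at (305,137), and everything else is unmoved. Handing in.

```bash
python3 -c "
from station import *
print(get_obs()['t'],hand_in())"
```

```text
the job is handed in; nothing more can be done
31.275 None
```

All three jars are sorted and handed in at 31.3 s: two full ones in the blue tray and one empty one in the white tray. `hand_in` gives no verdict, so I can't confirm it was judged a success.

- **Weights:** I lifted each jar and read the drop in tool force. The jars first at (0.463, 0.078) and (0.556, 0.012) read about 4.2 N each, so full. The one first at (0.657, 0.053) read about 0.8 N, with scatter from 0 to 1.9 N, so empty.
- **Placement:** each jar was lowered until the tool force showed contact with the tray floor, then released. The three cameras put the full jars at x of about -57 mm and +54 to +62 mm in the blue tray, and the empty one within 3 mm of the white tray's centre. All are within 3 mm of the centre in y and look upright.
- **Disagreement:** the cameras differ by about 8 mm in x on the right-hand blue jar, which is still well inside the 85 mm limit.
- **Other objects:** the before and after side views show the look-alikes, beaker, vial, brass weight and calculator unmoved. I compared these by eye, not by measurement. The gripper finished open, well clear of everything.

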